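# Set the pump head at its mark and hold the pressure arm open

## Task

Get the pump head ready for new tubing: throw the black-balled clamp lever over towards the robot to free the carriage, slide the carriage along its rail until its red pointer is in line with the yellow mark, and throw the lever fully back to lock it there. Then, with the gripper's fingers on the orange post, swing the blue pressure arm open against its spring all the way to its stop and finish the program while still holding it there, carriage locked on the mark. Leave the bottles, jar, beaker and pot standing where they are.

Things in the scene. Friction and masses are not known exactly. Their poses are not given: they have to be found in the camera images.
- rail: Fixed rail on the bench: aluminium base 200 x 460 x 12 mm, two steel rods, dark ribbed strip between, blue end blocks 46 mm high. Origin: centre of its underside. Its y axis is the sliding direction, z up; yawed up to 0.2 rad. On it rides the white carriage plate, 130 along x, 150 along y, top 46 mm above the bench.
- carriage (a joint): How far the carriage has slid along the rail's +y (robot's left), m, 0 to 0.20. Starts at 0.02; the mark always lies further along +y, by 35 to 150 mm. 2 N of friction when the clamp is free. Locked, ribs on the dark strip (5 mm apart) hold it against about 20 N; on locking it shifts up to 2.5 mm into the nearest gap. Move it by any convenient part, such as the ball of the lever.
- pointer (a point): Tip of the red pointer (8 mm wide) that hangs down the middle of the carriage's far (+x) edge: its lower end, 18 mm above the bench, 76 mm along the rail's +x from the centre of the carriage.
- mark_line (a point): Top centre of the stem of the yellow T-shaped mark on the far (+x) edge strip of the rail's base plate, by the black scale: a stem 8 mm wide and 22 mm long along the rail's x, 6 mm high; axes as the rail's. The carriage is right when pointer and mark have the same position along the rail's y.
- clamp (a joint): Angle of the clamp lever, rad, about a pivot axis along the rail's y. 0: locked, leaning 0.7 from upright away from the robot (rail +x). Grows as the lever swings up and over to the robot (-x): 0.7 upright, 1.3 its end. Its foot meets the ribs below about 0.4. The lever stays where it is left (1 N at the ball, some N more where the foot seats between ribs).
- clamp_ball (a point): Centre of the black ball, 24 mm in diameter, at the end of the 90 mm long clamp lever (rod 10 mm thick). It can be pinched from above with the fingers closing along the rail's y and carried round its arc with the tool kept upright.
- clamp_pivot (a point): Pivot point of the clamp lever on the carriage, 62 mm above the bench, 90 mm from the centre of the ball.
- presser (a joint): Angle of the blue pressure arm, rad, about a vertical pivot. 0: shut on the pump rotor by its spring, the arm pointing along the rail's -x (to the robot). Grows as it swings clockwise seen from above, the post going towards rail +y; 0.75 is the stop (red pin). About 2 N at the post to start, 5.5 N at the stop; it springs shut if let go.
- presser_post (a point): Point on the axis of the orange upright post at the free end of the pressure arm, 115 mm above the bench. The post is 14 mm in diameter, stands from 71 to 133 mm above the bench, and is 105 mm from the arm's pivot. The arm itself is 14 mm wide and its top lies 73 mm above the bench.
- presser_pivot (a point): Vertical pivot axis of the pressure arm on the carriage, 67 mm above the bench; it moves with the carriage only.
- jar: Bystander: small jar with a yellow cap, diameter 50, height 60 mm, in front of the rail. Origin under its centre.
- reagent: Bystander: bottle with a blue cap, diameter 64, height 140 mm, beyond the rail. Origin under its centre.
- beaker: Bystander: white plastic beaker, diameter 90, height 110 mm, left of the rail. Origin under its centre.
- pot: Bystander: white ceramic pot, diameter 100, height 60 mm, right of the rail. Origin under its centre.
- amber: Bystander: amber bottle with a red cap, diameter 60, height 120 mm, beyond the rail. Origin under its centre.

How it is judged:
By the outcome, as a careful person would: the job done as asked, in the order asked, and still so for the second after the job is handed in, while the arm keeps its last pose, push and grip.
It also fails if it takes over 58 s, if anything falls off the work surface, if the arm or the gripper's body presses on something with over 40 N, if the wrist force passes 120 N, or if a joint passes its speed limit or range.

## Robot

A 6-joint arm with a two-finger parallel gripper is mounted at the origin on the work surface. World frame = base frame: x ahead of the robot, y to its left, z up, the work surface at z = 0. Lengths are in m, angles in rad, forces in N, time in s.
With the tool pointing down it reaches from about 0.3 to 0.875 m from the base axis. Payload 6.4 kg.
Tool frame: the origin (TCP) lies on the centre line of the jaws, within the pads' length; the fingertips stand 22 mm ahead of it and the grasp point (between the pads) lies 3 mm ahead of it; z points along the fingers, y is the line along which they close (so a half turn about z gives the same grasp; the last joint's range is limited). The gripper opens to 85 mm and grips with 20 to 120 N. Pads are 22 mm wide; open, the fingers measure 114 mm over their backs; the gripper's body (76 mm by 85 mm) begins 54 mm behind the grasp point. The pads swing forward as they close: fully open they stand 13 mm farther back than shut.
Start: joints at [1.138, 0.181, 1.607, -0, 1.354, -0.206], TCP at [0.129, 0.56, 0.253] pointing down, gripper open.
Joint ranges: [-2.99, 2.99], [-0.89, 2.07], [0.3, 2.58], [-1.14, 4.28], [0, 2.63], [-3.12, 3.12]. Speed limits (rad/s): [2.57, 2.57, 3.01, 3.14, 3.14, 3.14].

## Interface

Orientations are given as a unit quaternion [w, x, y, z].
In Python, from bench import ctrl gives the robot as it stands. The module is installed in compiled form; this text tells all that it offers.
- The arm moves only by the tool servo_tool, never from a script. Its argument "commands" is a list of rows, each a list of 3 entries, a list of its own where there are three numbers: the shift along the tool's x, y, z in mm, then the turn about the tool's z in rad, then the finger opening in mm, from 0 to 85.4. In form: [[[dx, dy, dz], turn, jaw], ...]. A call has 1 to 20 rows; each row shifts and turns the commanded pose from where the row before left it, along the tool's axes as they then stand; what a row does not reach is not made up. A row lasts 1/8 s, in which the tool goes at most 62.5 mm and 10.7 degrees, less where a joint would pass 70% of its speed; a pose out of reach is approached as far as the arm can. A call with a gripper value outside its range is refused whole. The fingers move at their own pace and stop on an object; the grip force is fixed at half the most. Time passes only in rows, so rows that do not move let the fingers close. It gives the time, the measured TCP pose, the force, the opening and the grip force at its end, in the units of the state.
- ctrl.get_obs(): the state, without advancing time (a new reading comes with each control period).
- ctrl.camera(name): name is "scene" or "side" or "wrist"; returns a dict with "color" (420x560x3 uint8, red, green, blue), "z_map" (420x560 float32, m along the optical axis (not along the pixel's ray), 0 where there is no reading), "fx", "fy", "cx", "cy" (pixels), "k1" (the pictures are not rectified: a ray, as slopes to the right and down, at radius r is drawn at 1 + k1 r^2 times it, then the intrinsics apply), "R" (3x3) and "t" (3): a world point X has camera coordinates R X + t. Camera axes: x right, y down, z forward; pixel columns grow to the right and rows downward; lengths in m; the calibration is good to about 2 mm. A picture is of the moment at which its call begins.
- ctrl.hand_in(): hands the job in; it is judged then, once.
The state is a dict: "time_s": time; "q": joint angles; "dq": joint speeds; "joint_efforts": joint torques, N m; "eef_pos": TCP position; "eef_rot": TCP orientation; "wrist_force": force on the tool from outside, world axes, zero at the start; "torque": the same for the moment, N m; "opening": opening from 0.0 (shut) to 1.0 (fully open); "grasp_force": force on a finger pad.
Only numpy, scipy, OpenCV 4.12 (cv2) and the standard library are available. Lean on these libraries where they do the work, as an engineer would, in place of code of your own. Each camera call takes 0.05 s, during which the arm holds its last target. There are 200 camera calls.

## Working session

There is one attempt and no reset: what is moved stays moved. The work goes in short steps, Python scripts to look and compute and a tool call to move; the robot and the scene stay as the last step left them, time stands still between calls to the robot, and variables do not carry over. Pictures are saved under pics/ and viewed, at most 10 in all, crops included, and the job is handed in when it is done.

Besides the shell and the picture viewer there is one more tool, called in YAML: its name, and indented under it one key for each argument. servo_tool: Moves the arm, as the interface text tells. Its arguments: {"type":"object","properties":{"commands":{"type":"array"}},"required":["commands"]}

```bash
mkdir -p pics; cat > h.py <<'E'
import numpy as np, cv2
from bench import ctrl
def load(n):
    return dict(np.load(f'{n}.npz'))
def shot(n,f):
    c=ctrl.camera(n); np.savez(f'{f}.npz',**c); cv2.imwrite(f'pics/{f}.png',c['color'][:,:,::-1]); return c
def ray(c,u,v):
    K=np.array([[c['fx'],0,c['cx']],[0,c['fy'],c['cy']],[0,0,1.]])
    x=np.array([(u-c['cx'])/c['fx'],(v-c['cy'])/c['fy']]);d=x.copy()
    for _ in range(20): d=x/(1+c['k1']*(d@d))
    return d
def pz(c,u,v,z):
    d=ray(c,u,v);R=c['R'];w=R.T@np.array([d[0],d[1],1]);o=-R.T@c['t']
    return o+w*(z-o[2])/w[2]
def pd(c,u,v):
    d=ray(c,u,v);z=float(c['z_map'][int(round(v)),int(round(u))])
    return c['R'].T@(np.array([d[0]*z,d[1]*z,z])-c['t'])
def proj(c,X):
    p=c['R']@np.array(X)+c['t'];s=p[:2]/p[2];s=s*(1+c['k1']*(s@s));return s*[c['fx'],c['fy']]+[c['cx'],c['cy']]
E
python3 - <<'E'
from h import *
a=shot('scene','s0');b=shot('side','d0')
for c in(a,b): print(-c['R'].T@c['t'],c['R'][2],c['fx'],c['k1'])
o=ctrl.get_obs();print(o)
E
```

```text
[ 1.00833397 -0.57421871  1.1202261 ] [-0.35440064  0.43950391 -0.82537052] 402.4227611277972 0.008445792449975982
[0.24714052 0.94771186 0.95726748] [ 0.23957515 -0.72947462 -0.64067974] 511.8057553736472 -0.057376277435682896
{'time_s': 0.1, 'q': array([ 1.13770607e+00,  1.81459688e-01,  1.60788270e+00,  1.15706619e-05,
        1.35381077e+00, -2.06295832e-01]), 'dq': array([ 0.00071686, -0.00160577, -0.00173431, -0.00021128,  0.00061349,
       -0.00022995]), 'joint_efforts': array([ 1.08365130e-04, -4.45875120e+01, -3.52236986e+01, -3.69868858e-04,
        4.18540119e-03, -2.47587883e-05]), 'eef_pos': array([0.12907519, 0.55986158, 0.25249042]), 'eef_rot': array([-2.50575910e-04,  1.13155549e-01,  9.93576979e-01, -7.38941653e-04]), 'wrist_force': array([-0.25152998,  0.0389319 , -0.39322389]), 'torque': array([-0.01372201,  0.04867768, -0.03665053]), 'grasp_force': 0.0, 'opening': 0.999542482783758}
```

View pics/s0.png

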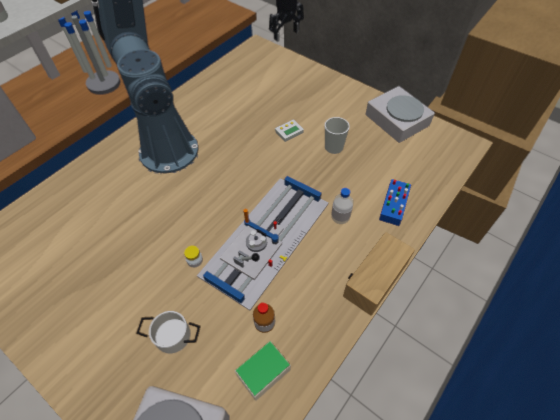

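View pics/d0.png

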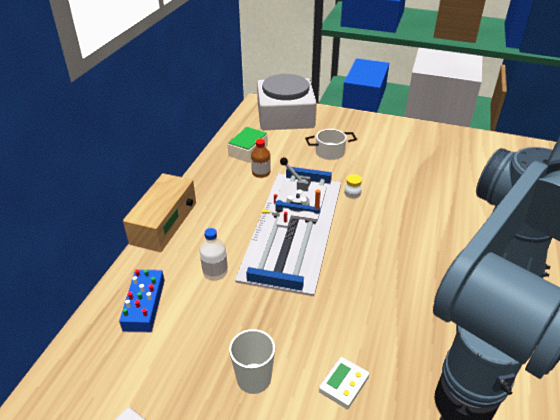

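The scene view shows the rail at about (265,240), the ball at (255,257), the post at (246,215), and the pointer and mark near (272,263) and (284,258). I'll enlarge both views.

```bash
python3 - <<'E'
import cv2
a=cv2.imread('pics/s0.png')[175:305,195:335];b=cv2.imread('pics/d0.png')[150:295,235:345]
cv2.imwrite('pics/s0c.png',cv2.resize(a,None,fx=4.5,fy=4.5,interpolation=cv2.INTER_CUBIC))
cv2.imwrite('pics/d0c.png',cv2.resize(b,None,fx=4,fy=4,interpolation=cv2.INTER_CUBIC))
E
```

```text
(no output)
```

View pics/s0c.png

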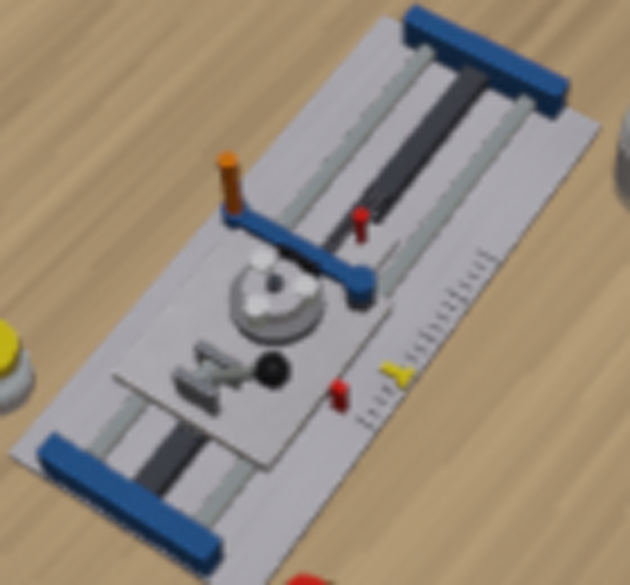

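View pics/d0c.png

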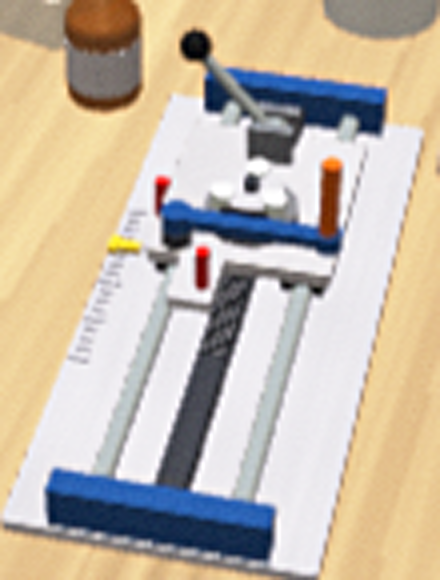

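```bash
python3 - <<'E'
from h import *
from scipy.optimize import least_squares
s=load('s0');d=load('d0')
S=lambda u,v:((u+.5)/4.5+194.5,(v+.5)/4.5+174.5)
D=lambda u,v:((u+.5)/4+234.5,(v+.5)/4+149.5)
P={'ls':pz(s,*S(388,15),.012),'lS':pz(s,*S(600,122),.012),'rs':pz(s,*S(10,455),.012),
'ld':pz(d,*D(322,575),.012),'Ld':pz(d,*D(3,525),.012),'rd':pz(d,*D(425,128),.012)}
for k in P: print(k,P[k].round(4))
off={'ls':(-.1,.23),'lS':(.1,.23),'rs':(-.1,-.23),'ld':(-.1,.23),'Ld':(.1,.23),'rd':(-.1,-.23)}
def f(p):
    c,n=np.cos(p[2]),np.sin(p[2]);return np.concatenate([np.array([c*a-n*b,n*a+c*b])+p[:2]-P[k][:2] for k,(a,b) in off.items()])
r=least_squares(f,[.55,0,0]);print(r.x.round(4),(r.fun*1e3).round(1));x,y,w=r.x
np.save('rail.npy',r.x)
Ry=np.array([[np.cos(w),np.sin(w)],[-np.sin(w),np.cos(w)]])
loc=lambda p:np.r_[(Ry@(p[:2]-r.x[:2])),p[2]].round(4)
zb=.062+.09*np.cos(.7)
for n,c,(u,v),z in[('ball',s,S(271,370),zb),('ball',d,D(195,45),zb),('post',s,S(228,160),.133),('post',d,D(332,163),.133),('mark stem c',s,S(394,371),.018),('mark side',d,D(122,243),.018),('pointer',s,S(340,410),.018),('pointer',d,D(161,212),.018),('apiv',s,S(360,280),.073)]:
    q=pz(c,u,v,z);print(n,q.round(4),loc(q),'depth',pd(c,u,v).round(3))
for n,c,(u,v),z in[('jar',s,(193,252),.06),('amber',s,(263,309),.12),('reag',s,(345,192),.14),('beak',s,(337,127),.11)]: print(n,pz(c,u,v,z).round(3))
E
```

```text
ls [0.4248 0.1494 0.012 ]
lS [0.6176 0.1657 0.012 ]
rs [ 0.463  -0.3105  0.012 ]
ld [0.4194 0.1494 0.012 ]
Ld [0.617 0.171 0.012]
rd [ 0.4599 -0.3077  0.012 ]
[ 0.5404 -0.0704  0.091 ] [-4.8  0.1  1.5  2.  -1.2  1.9  0.5  0.2  2.1 -3.3  1.8 -0.9]
ball [ 0.6076 -0.1974  0.1308] [ 0.0554 -0.1325  0.1308] depth [ 0.611 -0.201  0.14 ]
ball [ 0.6101 -0.1957  0.1308] [ 0.058  -0.131   0.1308] depth [ 0.608 -0.189  0.136]
post [ 0.4822 -0.0943  0.133 ] [-0.0601 -0.0185  0.133 ] depth [ 0.483 -0.095  0.134]
post [ 0.4823 -0.0908  0.133 ] [-0.0597 -0.015   0.133 ] depth [ 0.483 -0.096  0.129]
mark stem c [ 0.6294 -0.1025  0.018 ] [ 0.0857 -0.0401  0.018 ] depth [ 0.63  -0.104  0.021]
mark side [ 0.6338 -0.0998  0.018 ] [ 0.0903 -0.0378  0.018 ] depth [ 0.634 -0.1    0.018]
pointer [ 0.6191 -0.1489  0.018 ] [ 0.0712 -0.0854  0.018 ] depth [ 0.619 -0.148  0.016]
pointer [ 0.6184 -0.1415  0.018 ] [ 0.0712 -0.0779  0.018 ] depth [ 0.597 -0.08   0.071]
apiv [ 0.5868 -0.0852  0.073 ] [ 0.0448 -0.019   0.073 ] depth [ 0.587 -0.086  0.074]
jar [ 0.421 -0.273  0.06 ]
amber [ 0.72  -0.298  0.12 ]
reag [0.683 0.143 0.14 ]
beak [0.488 0.396 0.11 ]
```

servo_tool:
  commands:
    - [[0, 0, 0], -0.159, 85]
    - [[0, 0, 0], -0.159, 85]
    - [[-22, -44, 0], 0, 85]
    - [[-22, -44, 0], 0, 85]
    - [[-22, -44, 0], 0, 85]
    - [[-22, -44, 0], 0, 85]
    - [[-22, -44, 0], 0, 85]
    - [[-22, -44, 0], 0, 85]
    - [[-22, -44, 0], 0, 85]
    - [[-22, -44, 0], 0, 85]
    - [[-22, -44, 0], 0, 85]
    - [[-22, -44, 0], 0, 85]
    - [[-22, -44, 0], 0, 85]
    - [[-22, -44, 0], 0, 85]
    - [[-22, -44, 0], 0, 85]
    - [[-22, -44, 0], 0, 85]
    - [[-22, -44, 0], 0, 85]
    - [[-22, -44, 0], 0, 85]
    - [[-22, -44, 0], 0, 85]
    - [[0, 0, 0], 0, 85]

```text
time_s: 2.6
eef_pos: [0.5705, -0.1534, 0.2522]
eef_rot: [-0.0, -0.044, 0.999, 0.0]
wrist_force: [-0.6, 0.2, -0.2]
opening: 0.995
grasp_force: 0.0
```

```bash
python3 - <<'E'
from h import *
c=shot('wrist','w0');print(-c['R'].T@c['t'],c['fx'])
for X in[(.609,-.1965,.131),(.482,-.093,.133),(.6315,-.101,.018),(.619,-.145,.018)]:print(proj(c,X))
c=cv2.imread('pics/w0.png');cv2.imwrite('pics/w0b.png',cv2.resize(c,(800,600)))
E
```

```text
[ 0.49998408 -0.15909699  0.37131947] 333.24393555473983
[223.14657084 254.77953741]
[383.2573021   95.00260136]
[324.06305784 239.45181328]
[286.35846315 225.80516903]
```

View pics/w0b.png

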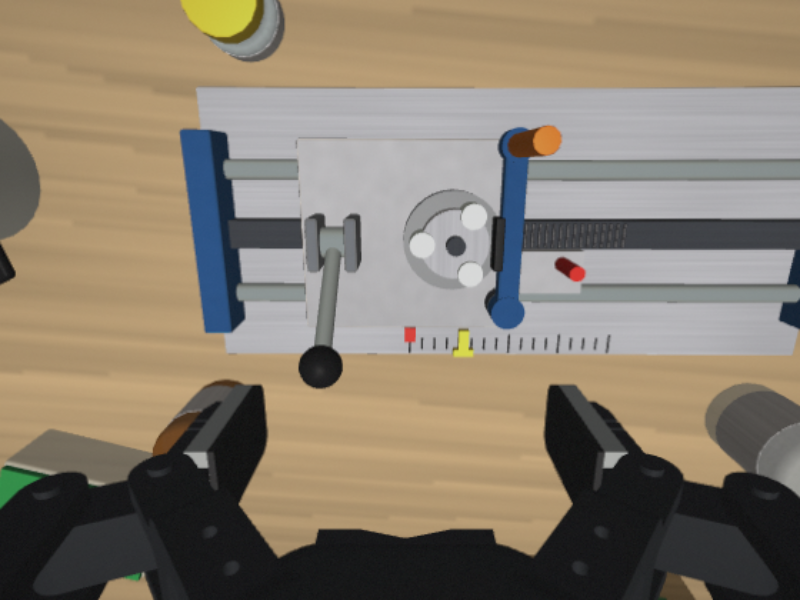

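Wrist view (800x600 scale): ball (321,367), pointer (410,335), mark stem (463,341), post top (548,140). The rail edges look level, so the yaw is right.

```bash
python3 - <<'E'
from h import *
c=load('w0');r=np.load('rail.npy');n,k=np.sin(r[2]),np.cos(r[2])
loc=lambda p:np.array([k*(p[0]-r[0])+n*(p[1]-r[1]),-n*(p[0]-r[0])+k*(p[1]-r[1])])*1e3
sc=.7
t=loc(ctrl.get_obs()['eef_pos']);print('tcp',t)
for m,u,v,z in[('ball',321,367,.1308),('ptr',410,335,.02),('ptr40',410,335,.046),('mark',463,341,.018),('post',548,140,.133),('apiv',508,312,.073),('bl',200,88,.012),('br',228,354,.012),('bfar',795,354,.012)]:
    q=pz(c,u*sc,v*sc,z);print(m,q.round(4),loc(q).round(1),(loc(q)-t).round(1),loc(pd(c,u*sc,v*sc)).round(1),pd(c,u*sc,v*sc)[2].round(3))
E
```

```text
tcp [ 21.76219257 -83.52676422]
ball [ 0.6108 -0.1953  0.1308] [  58.7 -130.7] [ 37.  -47.2] [  55.  -129.1] 0.139
ptr [ 0.6285 -0.1434  0.02  ] [ 81.1 -80.7] [59.3  2.8] [ 72.2 -81. ] 0.044
ptr40 [ 0.619  -0.1446  0.046 ] [ 71.5 -81. ] [49.7  2.5] [ 72.2 -81. ] 0.044
mark [ 0.6306 -0.1011  0.018 ] [ 87.  -38.7] [65.2 44.8] [ 87.3 -38.6] 0.017
post [ 0.4839 -0.0924  0.133 ] [-58.3 -16.8] [-80.1  66.7] [-58.4 -16.6] 0.132
apiv [ 0.5875 -0.0832  0.073 ] [ 45.7 -17. ] [23.9 66.5] [ 46.  -16.8] 0.072
bl [ 0.4636 -0.3038  0.012 ] [ -97.8 -225.4] [-119.5 -141.9] [ -98.1 -226.4] 0.01
br [ 0.6605 -0.2885  0.012 ] [  99.8 -228.1] [  78.  -144.5] [ 105.4 -233.4] -0.002
bfar [0.6203 0.1666 0.012 ] [101.  228.8] [ 79.3 312.3] [106.4 240. ] -0.001
```

servo_tool:
  commands:
    - [[-18.5, -23.5, 0], 0, 85]
    - [[-18.5, -23.5, 0], 0, 85]
    - [[0, 0, 30], 0, 60]
    - [[0, 0, 30], 0, 50]
    - [[0, 0, 30], 0, 50]
    - [[0, 0, 30], 0, 40]
    - [[0, 0, 0], 0, 40]
    - [[0, 0, 0], 0, 40]

```text
time_s: 3.65
eef_pos: [0.6114, -0.1935, 0.1346]
eef_rot: [0.001, -0.046, 0.999, -0.0]
wrist_force: [-0.2, 0.3, 1.0]
opening: 0.466
grasp_force: 0.0
```

```bash
python3 - <<'E'
from h import *
c=shot('wrist','w1');print(proj(c,(.6108,-.1953,.1308))/.7)
c=cv2.imread('pics/w1.png');cv2.imwrite('pics/w1b.png',cv2.resize(c,(800,600)))
E
```

```text
[396.72560833 415.29290158]
```

View pics/w1b.png

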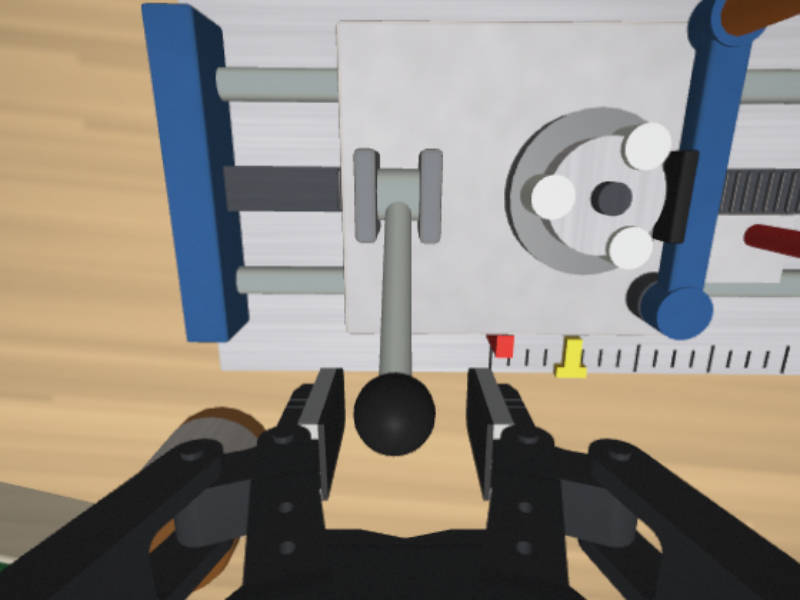

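The ball is about 2.5 mm to the tool's −y side of the jaw centre. I'll correct that and close.

servo_tool:
  commands:
    - [[0, -2.5, 1], 0, 32]
    - [[0, 0, 0], 0, 28]
    - [[0, 0, 0], 0, 24]
    - [[0, 0, 0], 0, 20]
    - [[0, 0, 0], 0, 20]
    - [[0, 0, 0], 0, 20]

```text
time_s: 4.45
eef_pos: [0.6115, -0.1968, 0.1328]
eef_rot: [0.0, -0.046, 0.999, -0.0]
wrist_force: [-1.5, -0.6, 5.2]
opening: 0.252
grasp_force: 53.4
```

servo_tool:
  commands:
    - [[7.2, 0, -5.4], 0, 20]
    - [[7.7, 0, -4.7], 0, 20]
    - [[8.1, 0, -3.9], 0, 20]
    - [[8.5, 0, -3.1], 0, 20]
    - [[8.7, 0, -2.2], 0, 20]
    - [[8.9, 0, -1.3], 0, 20]
    - [[9, 0, -0.5], 0, 20]
    - [[9, 0, 0.5], 0, 20]

```text
time_s: 5.45
eef_pos: [0.5439, -0.2026, 0.1532]
eef_rot: [0.0, -0.046, 0.999, -0.0]
wrist_force: [0.8, 0.0, -0.2]
opening: 0.234
grasp_force: 0.0
```

The jaws have closed to 20 mm with no grip force, so the ball slipped out. I'll look.

```bash
python3 - <<'E'
from h import *
c=shot('wrist','w2');s=shot('side','d2')
a=cv2.resize(cv2.imread('pics/w2.png'),(480,360));b=cv2.resize(cv2.imread('pics/d2.png')[120:240,240:345],None,fx=3,fy=3,interpolation=2)
cv2.imwrite('pics/w2b.png',np.hstack([a,b]))
E
```

```text
(no output)
```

View pics/w2b.png

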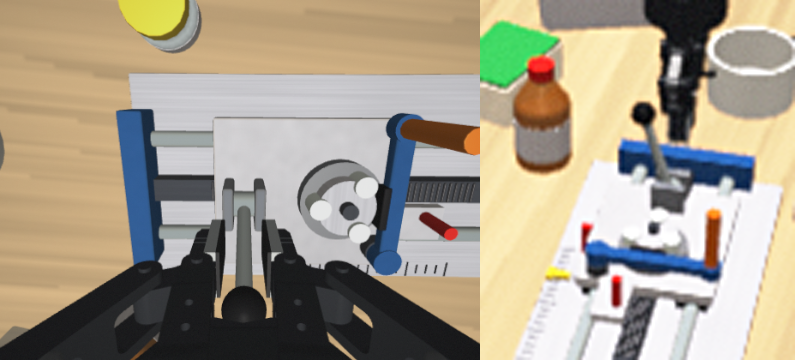

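The lever stands only partly up (θ≈0.3), and the ball (wrist 243,303 of 480x360) is on the far side of the fingers. I'll triangulate it.

```bash
python3 - <<'E'
from h import *
from scipy.optimize import least_squares
w=load('w2');d=load('d2');r=np.load('rail.npy');n,k=np.sin(r[2]),np.cos(r[2])
loc=lambda p:np.array([k*(p[0]-r[0])+n*(p[1]-r[1]),-n*(p[0]-r[0])+k*(p[1]-r[1]),p[2]])*1e3
f=lambda X:np.r_[proj(w,X)-[283.5,353.5],proj(d,X)-[294.5,157.5]]
R=least_squares(f,[.58,-.2,.14]);print(R.x,loc(R.x),R.fun)
print('tcp',loc(ctrl.get_obs()['eef_pos']))
w=load('w1');d=load('d0')
f=lambda X:np.r_[proj(w,X)-[395*.7,414*.7],proj(d,X)-[283.4,160.9]]
R=least_squares(f,[.58,-.2,.14]);print(R.x,loc(R.x),R.fun)
E
```

```text
[ 0.57707467 -0.19892597  0.14542344] [  24.81088091 -131.30798456  145.42344095] [-0.03032888  0.09527714  0.44508924  0.50238872]
tcp [  -8.90826423 -131.86732388  152.93921705]
[ 0.61039319 -0.19583343  0.13084755] [  58.27257147 -131.25661232  130.84754666] [ 0.00316168 -0.01922067 -0.11045789 -0.08209392]
```

servo_tool:
  commands:
    - [[0, 0, 0], 0, 40]
    - [[0, 0, 0], 0, 40]
    - [[-11.5, 0.2, 4.5], 0, 40]
    - [[-11.5, 0.2, 4.5], 0, 40]
    - [[-11.5, 0.2, 4.5], 0, 40]
    - [[0, 0, 0], 0, 32]
    - [[0, 0, 0], 0, 26]
    - [[0, 0, 0], 0, 20]
    - [[0, 0, 0], 0, 15]
    - [[0, 0, 0], 0, 15]
    - [[0, 0, 0], 0, 15]

```text
time_s: 6.92
eef_pos: [0.5785, -0.1988, 0.1394]
eef_rot: [-0.0, -0.046, 0.999, 0.0]
wrist_force: [0.8, -0.4, -0.6]
opening: 0.244
grasp_force: 58.6
```

servo_tool:
  commands:
    - [[8.7, 0, -2.2], 0, 15]
    - [[8.9, 0, -1.3], 0, 15]
    - [[9, 0, -0.5], 0, 15]
    - [[9, 0, 0.5], 0, 15]

```text
time_s: 7.42
eef_pos: [0.543, -0.2022, 0.1436]
eef_rot: [0.001, -0.046, 0.999, -0.0]
wrist_force: [3.1, 2.5, 1.1]
opening: 0.25
grasp_force: 58.9
```

servo_tool:
  commands:
    - [[8.9, 0, 1.3], 0, 15]
    - [[8.7, 0, 2.2], 0, 15]
    - [[8.5, 0, 3.1], 0, 15]
    - [[8.1, 0, 3.9], 0, 15]
    - [[6, 0, 3.5], 0, 15]
    - [[0, 0, 0], 0, 15]

```text
time_s: 8.18
eef_pos: [0.5025, -0.2056, 0.1283]
eef_rot: [-0.0, -0.045, 0.999, 0.0]
wrist_force: [-1.0, 0.2, -0.4]
opening: 0.179
grasp_force: 0.0
```

```bash
python3 - <<'E'
from h import *
c=shot('wrist','w3')
cv2.imwrite('pics/w3b.png',cv2.resize(cv2.imread('pics/w3.png'),(800,600)))
E
```

```text
(no output)
```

View pics/w3b.png

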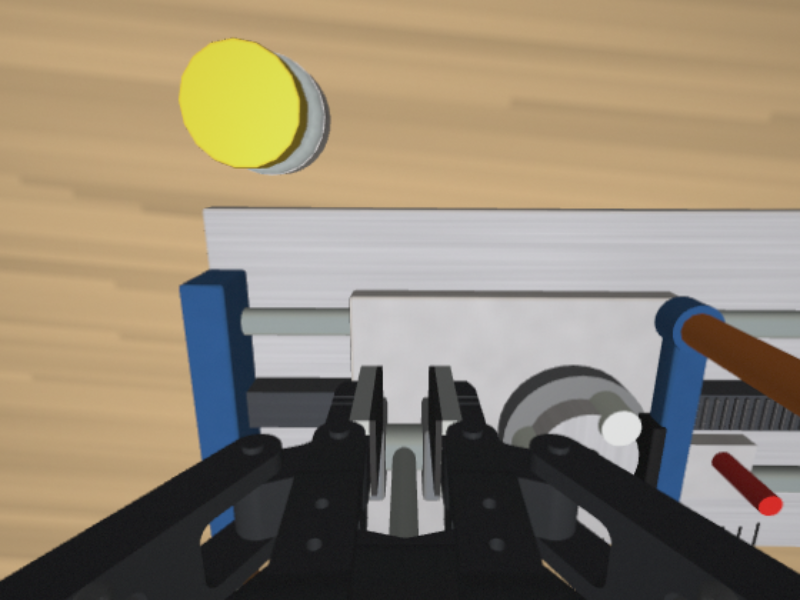

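```bash
python3 - <<'E'
from h import *
r=np.load('rail.npy');n,k=np.sin(r[2]),np.cos(r[2])
W=lambda x,y,z:np.array([k*x-n*y+r[0],n*x+k*y+r[1],z])
a=shot('side','d3');b=shot('scene','s3')
for N,c in(('side',a),('scene',b)):
  g=c['color'].max(2).astype(int)
  best=[]
  for th in np.arange(0,1.35,.05):
    s=[]
    P=W(.09*np.sin(.7-th),-.131,.062+.09*np.cos(.7-th));u,v=proj(c,P);zc=(c['R']@P+c['t'])[2]
    m=np.zeros(g.shape,np.uint8);cv2.circle(m,(int(round(u)),int(round(v))),5,1,-1)
    dz=np.median(c['z_map'][m>0])-zc
    best.append((round(th,2),int(g[m>0].mean()),round(float(dz)*1e3),int(u),int(v)))
  print(N,best)
A=cv2.resize(a['color'][110:230,240:345],None,fx=3.8,fy=3.8,interpolation=2);B=cv2.resize(b['color'][200:310,205:305],None,fx=4,fy=4,interpolation=2)
H=np.zeros((460,800,3),np.uint8);H[:min(456,460),:399]=A[:456,:399];H[:440,400:800]=B;cv2.imwrite('pics/c3.png',H[:,:,::-1])
E
```

```text
side [(np.float64(0.0), 247, 230, 283, 160), (np.float64(0.05), 247, 240, 284, 160), (np.float64(0.1), 248, 242, 285, 159), (np.float64(0.15), 248, 247, 287, 159), (np.float64(0.2), 248, 249, 288, 158), (np.float64(0.25), 248, 254, 289, 158), (np.float64(0.3), 248, 257, 291, 157), (np.float64(0.35), 248, 262, 292, 157), (np.float64(0.4), 247, 264, 294, 157), (np.float64(0.45), 245, 266, 295, 157), (np.float64(0.5), 236, 267, 297, 156), (np.float64(0.55), 201, 265, 298, 156), (np.float64(0.6), 159, 255, 300, 156), (np.float64(0.65), 138, -3, 302, 157), (np.float64(0.7), 110, -7, 303, 157), (np.float64(0.75), 110, -6, 305, 157), (np.float64(0.8), 132, -3, 306, 157), (np.float64(0.85), 156, 251, 308, 158), (np.float64(0.9), 189, 253, 309, 158), (np.float64(0.95), 180, 252, 311, 159), (np.float64(1.0), 168, 247, 313, 159), (np.float64(1.05), 126, -63, 314, 160), (np.float64(1.1), 101, -64, 315, 160), (np.float64(1.15), 75, -63, 317, 161), (np.float64(1.2), 37, -65, 318, 162), (np.float64(1.25), 34, -60, 320, 163), (np.float64(1.3), 48, -49, 321, 164)]
scene [(np.float64(0.0), 171, 96, 25
[... 310 characters left out ...]
3, 246, 248), (np.float64(0.45), 157, 114, 245, 247), (np.float64(0.5), 153, 115, 243, 246), (np.float64(0.55), 131, 114, 242, 245), (np.float64(0.6), 117, 113, 241, 244), (np.float64(0.65), 102, 15, 239, 244), (np.float64(0.7), 79, -5, 238, 243), (np.float64(0.75), 77, -7, 237, 242), (np.float64(0.8), 84, -8, 235, 241), (np.float64(0.85), 96, -4, 234, 241), (np.float64(0.9), 101, 41, 233, 240), (np.float64(0.95), 103, 41, 232, 240), (np.float64(1.0), 102, 39, 231, 239), (np.float64(1.05), 94, 33, 229, 239), (np.float64(1.1), 85, 26, 228, 238), (np.float64(1.15), 62, 12, 227, 238), (np.float64(1.2), 48, 3, 226, 238), (np.float64(1.25), 39, -6, 225, 237), (np.float64(1.3), 34, -26, 224, 237)]
```

View pics/c3.png

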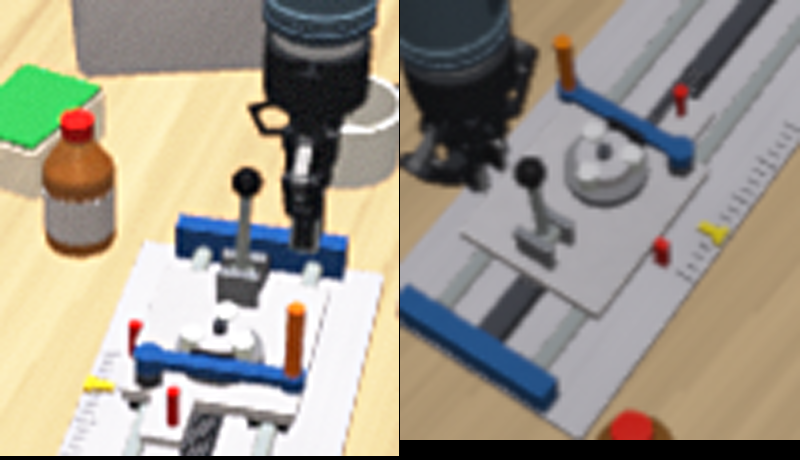

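The lever is upright (θ≈0.73), so the foot is clear of the ribs but the lever isn't fully over. The pinch slips on the arc, so I'll push the ball from behind with shut fingers.

servo_tool:
  commands:
    - [[0, 0, -27], 0, 15]
    - [[0, 0, -27], 0, 0]
    - [[0, 0, -28], 0, 0]
    - [[-26, 0, 0], 0, 0]
    - [[-26, 0, 0], 0, 0]
    - [[-25, 0, 0], 0, 0]
    - [[0, 0, 0], 0, 0]
    - [[0, 0, 32], 0, 0]
    - [[0, 0, 33], 0, 0]
    - [[8, 0, 0], 0, 0]
    - [[8, 0, 0], 0, 0]
    - [[8, 0, 0], 0, 0]
    - [[8, 0, 0], 0, 0]
    - [[8, 0, 0], 0, 0]
    - [[7, 0, 0], 0, 0]
    - [[0, 0, 0], 0, 0]

```text
time_s: 10.32
eef_pos: [0.5325, -0.2031, 0.146]
eef_rot: [-0.0, -0.045, 0.999, 0.0]
wrist_force: [0.0, 0.8, -1.0]
opening: -0.0
grasp_force: 0.0
```

```bash
cat >> h.py <<'E'
r=np.load('rail.npy');n,k=np.sin(r[2]),np.cos(r[2])
W=lambda x,y,z:np.array([k*x-n*y+r[0],n*x+k*y+r[1],z])
loc=lambda p:(np.array([k*(p[0]-r[0])+n*(p[1]-r[1]),-n*(p[0]-r[0])+k*(p[1]-r[1]),p[2]])*1e3).round(1)
def theta(cy=-.131,tag=''):
  for N in('side','scene'):
    c=ctrl.camera(N);np.savez(f'{N}{tag}.npz',**c);g=c['color'].max(2).astype(int);o=[]
    for th in np.arange(-.05,1.41,.05):
      P=W(.09*np.sin(.7-th),cy,.062+.09*np.cos(.7-th));u,v=proj(c,P);zc=(c['R']@P+c['t'])[2]
      m=np.zeros(g.shape,np.uint8);cv2.circle(m,(int(round(u)),int(round(v))),4,1,-1)
      o.append((int(g[m>0].mean()),round(float(np.median(c['z_map'][m>0])-zc)*1e3)))
    print(N,[(round(-.05+.05*i,2),)+x for i,x in enumerate(o) if -20<x[1]<5])
E
python3 - <<'E'
from h import *
print(loc(ctrl.get_obs()['eef_pos']));theta(tag='4')
E
```

```text
[ -19.9 -131.4  146. ]
side [(0.75, 134, -19), (0.95, 67, -18), (1.0, 85, -10), (1.05, 114, -6), (1.1, 106, -6), (1.15, 81, -6), (1.2, 57, -8), (1.25, 63, -10), (1.3, 108, -9)]
scene [(0.8, 93, 3), (0.85, 69, -6)]
```

servo_tool:
  commands:
    - [[4, 0, 0], 0, 0]
    - [[3, 0, 0], 0, 0]
    - [[0, 0, 0], 0, 0]

```text
time_s: 10.8
eef_pos: [0.5259, -0.2036, 0.1458]
eef_rot: [-0.0, -0.046, 0.999, 0.0]
wrist_force: [0.4, 0.7, 0.8]
opening: 0.001
grasp_force: 0.0
```

```bash
python3 - <<'E'
from h import *
print(loc(ctrl.get_obs()['eef_pos']));theta(tag='4')
E
```

```text
[ -26.6 -131.3  145.8]
side [(0.8, 155, -3), (1.0, 43, -16), (1.05, 84, -13), (1.1, 92, -8), (1.15, 95, -4), (1.2, 104, -3), (1.25, 72, -6), (1.3, 44, -8), (1.35, 105, -8), (1.4, 150, -6)]
scene [(0.9, 71, -2), (0.95, 51, -13)]
```

servo_tool:
  commands:
    - [[0, 0, -27], 0, 0]
    - [[0, 0, -27], 0, 20]
    - [[12, 0, 0], 0, 45]
    - [[12, 0, 0], 0, 45]
    - [[0, 0, 0], 0, 45]
    - [[0, 0, 22], 0, 45]
    - [[0, 0, 22], 0, 45]
    - [[0, 0, 22], 0, 36]
    - [[0, 0, 0], 0, 30]
    - [[0, 0, 0], 0, 26]
    - [[0, 0, 0], 0, 22]
    - [[0, 0, 0], 0, 15]
    - [[0, 0, 0], 0, 15]

```text
time_s: 12.52
eef_pos: [0.5025, -0.206, 0.1346]
eef_rot: [0.0, -0.046, 0.999, -0.0]
wrist_force: [-1.4, 0.3, 3.0]
opening: 0.246
grasp_force: 58.5
```

servo_tool:
  commands:
    - [[0, 3, 0], 0, 15]
    - [[0, 5, 0], 0, 15]
    - [[0, 5, 0], 0, 15]
    - [[0, 6, 0], 0, 15]
    - [[0, 6, 0], 0, 15]
    - [[0, 6, 0], 0, 15]
    - [[0, 6, 0], 0, 15]
    - [[0, 4, 0], 0, 15]
    - [[0, 0, 0], 0, 15]
    - [[0, 0, 0], 0, 15]

```text
time_s: 13.78
eef_pos: [0.4985, -0.1643, 0.1343]
eef_rot: [0.0, -0.046, 0.999, 0.0]
wrist_force: [-1.8, 1.5, 7.0]
opening: 0.246
grasp_force: 58.9
```

```bash
cat >> h.py <<'E'
def blobs(c,name):
  h=cv2.cvtColor(c['color'],cv2.COLOR_RGB2HSV);H,S,V=[h[...,i].astype(int) for i in range(3)]
  for nm,m in(('red',((H<6)|(H>172))&(S>140)&(V>60)),('yel',(abs(H-28)<6)&(S>150)&(V>90))):
    q,_,st,ce=cv2.connectedComponentsWithStats(m.astype(np.uint8))
    for i in range(1,q):
      if st[i,4]<6: continue
      for z in((.044,.03) if nm=='red' else(.018,)):
        p=loc(pz(c,*ce[i],z))
        if 55<p[0]<110 and abs(p[1])<160: print(name,nm,st[i,4],st[i,:4],ce[i].round(1),'z',z,p)
E
python3 - <<'E'
from h import *
print(loc(ctrl.get_obs()['eef_pos']))
for f in('s0','w0','w1','d0'): blobs(load(f),f)
for N in('scene','side','wrist'): blobs(shot(N,N+'5'),N)
E
```

```text
[-50.3 -89.7 134.3]
s0 red 17 [269 260   3   6] [270.1 262.4] z 0.044 [ 72.8 -86.9  44. ]
s0 red 17 [269 260   3   6] [270.1 262.4] z 0.03 [ 68.3 -81.   30. ]
s0 yel 17 [280 256   6   5] [282.8 257.6] z 0.018 [ 88.4 -40.5  18. ]
w0 red 67 [283 230   8   9] [286.8 234.1] z 0.044 [ 71.8 -81.2  44. ]
w0 red 67 [283 230   8   9] [286.8 234.1] z 0.03 [ 76.9 -81.1  30. ]
w0 yel 161 [317 231  14  18] [323.8 240.9] z 0.018 [ 89.7 -39.   18. ]
w1 red 232 [341 235  19  16] [351.1 241.4] z 0.044 [ 71.1 -82.8  44. ]
w1 red 232 [341 235  19  16] [351.1 241.4] z 0.03 [ 76.6 -79.8  30. ]
w1 yel 416 [388 236  22  28] [399.5 251.6] z 0.018 [ 89.6 -39.8  18. ]
d0 red 14 [274 194   3   8] [274.6 196.9] z 0.044 [ 70.2 -71.9  44. ]
d0 red 14 [274 194   3   8] [274.6 196.9] z 0.03 [ 74.4 -88.9  30. ]
d0 yel 18 [262 209   8   4] [265.2 210.7] z 0.018 [ 89.7 -36.6  18. ]
scene red 15 [276 249   4   7] [277.4 251.9] z 0.044 [ 71.5 -44.8  44. ]
scene red 15 [276 249   4   7] [277.4 251.9] z 0.03 [ 66.9 -38.3  30. ]
scene yel 17 [280 256   6   5] [282.8 257.6] z 0.018 [ 88.4 -40.5  18. ]
side red 14 [270 203   4   7] [271.3 205.2] z 0.044 [ 70.9 -33.5  44. ]
side red 14 [270 203   4   7] [271.3 205.2] z 0.03 [ 75. -50.  30.]
side yel 18 [262 209   8   4] [265.3 210.7] z 0.018 [ 89.4 -36.7  18. ]
```

servo_tool:
  commands:
    - [[0, 0, 0], 0, 40]
    - [[0, 0, 0], 0, 40]
    - [[0, 0, -30], 0, 40]
    - [[0, 0, -30], 0, 40]
    - [[-24, 14, -30], 0, 40]
    - [[-24, 14, -27], 0, 40]
    - [[-24, 14, 0], 0, 40]
    - [[0, 0, 0], 0, 40]
    - [[0, 0, 0], 0, 40]

```text
time_s: 15.05
eef_pos: [0.5656, -0.1165, 0.25]
eef_rot: [-0.001, -0.046, 0.999, 0.0]
wrist_force: [-0.7, 0.1, -1.4]
opening: 0.468
grasp_force: 0.0
```

```bash
python3 - <<'E'
from h import *
print(loc(ctrl.get_obs()['eef_pos']))
blobs(shot('wrist','w6'),'w')
cv2.imwrite('pics/w6b.png',cv2.resize(cv2.imread('pics/w6.png'),(800,600),interpolation=2))
theta(cy=-.089)
E
```

```text
[ 20.9 -48.2 250. ]
w red 63 [288 232   7   9] [291. 236.] z 0.044 [ 71.4 -39.3  44. ]
w red 63 [288 232   7   9] [291. 236.] z 0.03 [ 76.6 -39.   30. ]
w yel 104 [285 242  13  10] [291.  247.1] z 0.018 [ 94.5 -38.6  18. ]
side [(1.25, 56, -7), (1.3, 29, -8), (1.35, 37, -9), (1.4, 56, -9)]
scene [(1.2, 97, 3), (1.25, 76, -2), (1.3, 59, -8), (1.35, 50, -12), (1.4, 58, -16)]
```

Pointer y is −39.2 and mark y is −38.7 mm, so they're aligned. Now I'll push the lever back with shut fingers.

servo_tool:
  commands:
    - [[25, -10.3, 0], 0, 30]
    - [[25, -10.3, 0], 0, 15]
    - [[25, -10.3, 0], 0, 0]
    - [[24, -10.3, 0], 0, 0]
    - [[0, 0, 0], 0, 0]
    - [[0, 0, 25], 0, 0]
    - [[0, 0, 25], 0, 0]
    - [[0, 0, 25], 0, 0]
    - [[0, 0, 25], 0, 0]
    - [[-8, 0, 0], 0, 0]
    - [[-8, 0, 0], 0, 0]
    - [[-8, 0, 0], 0, 0]
    - [[-8, 0, 0], 0, 0]
    - [[-8, 0, 0], 0, 0]
    - [[-8, 0, 0], 0, 0]
    - [[-8, 0, 0], 0, 0]
    - [[-8, 0, 0], 0, 0]
    - [[-8, 0, 0], 0, 0]
    - [[-8, 0, 0], 0, 0]
    - [[0, 0, 0], 0, 0]

```text
time_s: 17.7
eef_pos: [0.5518, -0.1593, 0.1508]
eef_rot: [0.0, -0.046, 0.999, -0.0]
wrist_force: [-0.9, -0.7, 0.2]
opening: -0.002
grasp_force: 0.0
```

```bash
python3 - <<'E'
from h import *
print(loc(ctrl.get_obs()['eef_pos']));theta(cy=-.089)
E
```

```text
[  3.3 -89.5 150.8]
side [(0.3, 111, -5), (0.35, 47, -10), (0.4, 29, -9), (0.45, 32, -9), (0.5, 33, -9), (0.65, 36, -15), (0.7, 67, -13), (0.75, 97, -10)]
scene [(0.35, 58, -9), (0.4, 38, -10), (0.45, 36, -10), (0.5, 50, -8), (0.55, 55, -9), (0.6, 55, -11)]
```

servo_tool:
  commands:
    - [[-4, 0, 0], 0, 0]
    - [[-4, 0, 0], 0, 0]
    - [[-4, 0, 0], 0, 0]
    - [[-4, 0, 0], 0, 0]
    - [[-4, 0, 0], 0, 0]
    - [[-4, 0, 0], 0, 0]
    - [[-3, 0, 0], 0, 0]
    - [[-3, 0, 0], 0, 0]
    - [[0, 0, 0], 0, 0]

```text
time_s: 18.92
eef_pos: [0.5817, -0.1567, 0.1512]
eef_rot: [0.001, -0.046, 0.999, -0.0]
wrist_force: [-0.3, 0.4, -1.0]
opening: 0.004
grasp_force: 0.3
```

```bash
python3 - <<'E'
from h import *
print(loc(ctrl.get_obs()['eef_pos']));theta(cy=-.089)
E
```

```text
[ 33.3 -89.7 151.2]
side [(-0.05, 96, -8), (0.0, 53, -8), (0.05, 38, -6), (0.1, 58, -5), (0.15, 70, -3), (0.2, 62, -4), (0.25, 45, -13), (0.3, 43, -15), (0.35, 64, -13), (0.4, 93, -9), (0.45, 154, 1)]
scene [(-0.05, 82, -10), (0.0, 54, -10), (0.05, 40, -9), (0.1, 44, -5), (0.15, 53, -4), (0.2, 57, -4), (0.25, 54, -7), (0.3, 49, -13)]
```

servo_tool:
  commands:
    - [[-1.5, 0, 0], 0, 0]
    - [[-1.5, 0, 0], 0, 0]
    - [[0, 0, 0], 0, 0]

```text
time_s: 19.4
eef_pos: [0.5836, -0.1564, 0.1507]
eef_rot: [-0.001, -0.046, 0.999, 0.0]
wrist_force: [-3.9, -1.6, 0.0]
opening: -0.006
grasp_force: 2.1
```

servo_tool:
  commands:
    - [[-1.5, 0, 0], 0, 0]
    - [[-1, 0, 0], 0, 0]
    - [[0, 0, 0], 0, 0]

```text
time_s: 19.77
eef_pos: [0.5843, -0.1564, 0.1505]
eef_rot: [-0.003, -0.046, 0.999, 0.0]
wrist_force: [-12.1, -2.4, 3.3]
opening: -0.002
grasp_force: 6.2
```

The force is rising against the end stop, so the lever is seated. I'll back off and check pointer, mark and post from above.

servo_tool:
  commands:
    - [[6, 0, 0], 0, 0]
    - [[6, 0, 0], 0, 0]
    - [[0, 0, -30], 0, 0]
    - [[0, 0, -35], 0, 0]
    - [[0, 20, -35], 0, 0]
    - [[0, 20, 0], 0, 0]
    - [[0, 0, 0], 0, 0]
    - [[0, 0, 0], 0, 0]

```text
time_s: 20.78
eef_pos: [0.5704, -0.1173, 0.2495]
eef_rot: [-0.001, -0.046, 0.999, 0.0]
wrist_force: [-0.1, -0.4, -0.1]
opening: 0.0
grasp_force: 0.0
```

```bash
cat >> h.py <<'E'
def post(c,nm,z=.133):
  h=cv2.cvtColor(c['color'],cv2.COLOR_RGB2HSV).astype(int)
  m=((abs(h[...,0]-12)<6)&(h[...,1]>190)&(h[...,2]>60))
  ys,xs=np.nonzero(m);P=[]
  for u,v in zip(xs,ys):
    p=pd(c,u,v); 
    if .075<p[2]<.14: P.append(np.r_[loc(p),u,v])
  P=np.array(P);print(nm,len(P))
  if len(P)>5:
    t=P[P[:,2]>P[:,2].max()-5];print(' top',t.mean(0).round(1),'all',P.mean(0).round(1))
E
python3 - <<'E'
from h import *
print(loc(ctrl.get_obs()['eef_pos']))
w=shot('wrist','w7');blobs(w,'w');post(w,'w');post(shot('scene','s7'),'s');post(load('w0'),'w0')
theta(cy=-.089)
cv2.imwrite('pics/w7b.png',cv2.resize(cv2.imread('pics/w7.png'),(800,600),interpolation=2))
E
```

```text
[ 25.6 -49.4 249.5]
w red 65 [287 228   8  10] [290.9 232. ] z 0.044 [ 71.5 -40.8  44. ]
w red 65 [287 228   8  10] [290.9 232. ] z 0.03 [ 76.5 -40.4  30. ]
w yel 109 [286 231  13  17] [292.2 242.6] z 0.018 [ 93.5 -38.5  18. ]
w 263
 top [-59.4  21.4 130.8 388.1  91.7] all [-57.7  18.5 111.4 376.2  95.9]
s 140
 top [-60.8  19.1 132.9 252.3 201.7] all [ 153.9 -238.3   90.5  263.1  311.6]
w0 266
 top [-59.6 -17.6 131.  381.7  96.2] all [-58.1 -21.1 113.2 370.3  99.4]
side [(-0.05, 72, -8), (0.0, 40, -6), (0.05, 50, -4), (0.1, 120, 3)]
scene [(-0.05, 71, -10), (0.0, 47, -9), (0.05, 51, -7), (0.1, 68, -4)]
```

View pics/w7b.png

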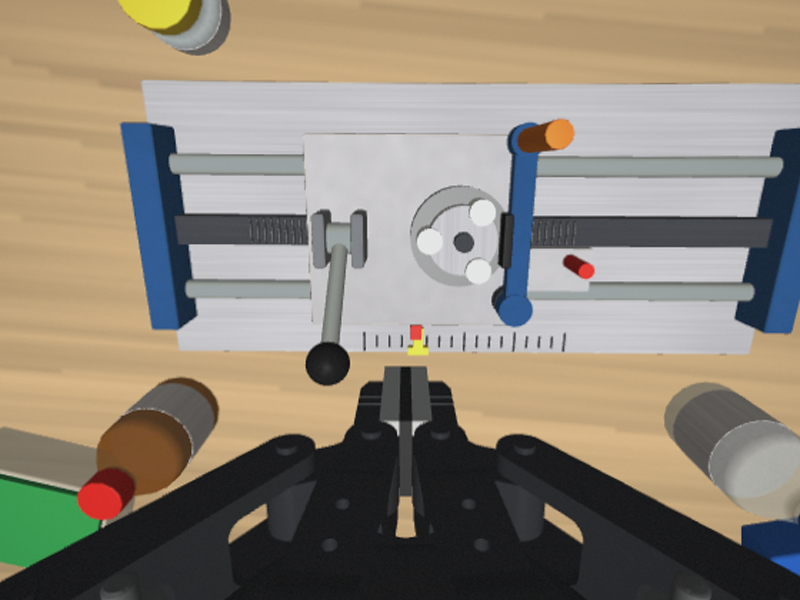

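The carriage is locked in the nearest gap: red (416,331) and yellow stem (419,340) are about 2 mm apart, and the next gap would be about 3 mm off on the other side. The lever is fully back at θ≈0. The post top is at (560,134). Next I'll grasp the post.

servo_tool:
  commands:
    - [[21, 18.3, 0], 0, 20]
    - [[21, 18.3, 0], 0, 40]
    - [[21, 18.3, 0], 0, 46]
    - [[21.5, 18.3, 0], 0, 46]
    - [[0, 0, 0], 0, 46]
    - [[0, 0, 28], 0, 46]
    - [[0, 0, 28], 0, 46]
    - [[0, 0, 28], 0, 46]
    - [[0, 0, 28], 0, 46]
    - [[0, 0, 29], 0, 46]
    - [[0, 0, 0], 0, 46]
    - [[0, 0, 0], 0, 46]

```text
time_s: 22.48
eef_pos: [0.4811, -0.0528, 0.1107]
eef_rot: [0.001, -0.045, 0.999, -0.0]
wrist_force: [-0.0, -0.2, 0.4]
opening: 0.542
grasp_force: 0.0
```

```bash
python3 - <<'E'
from h import *
o=ctrl.get_obs();print(loc(o['eef_pos']))
w=shot('wrist','w8');post(w,'w')
P=W(-.0595,.0225,.133);print(proj(w,P),'tcp at that height',proj(w,np.r_[o['eef_pos'][:2],.133]))
h=cv2.cvtColor(w['color'],cv2.COLOR_RGB2HSV).astype(int)
m=((abs(h[...,0]-12)<6)&(h[...,1]>190)&(h[...,2]>60)).astype(np.uint8);q,_,st,ce=cv2.connectedComponentsWithStats(m)
print([(st[i],ce[i].round()) for i in range(1,q) if st[i,4]>30])
E
```

```text
[-57.5  22.9 110.7]
w 2587
 top [-59.4  23.5 131.2 283.5 324.1] all [-62.   23.6 117.4 283.6 299. ]
[280.42741733 327.11321   ] tcp at that height [281.59424773 332.22751943]
[(array([ 264,  245,   40,   98, 2611], dtype=int32), array([284., 299.]))]
```

servo_tool:
  commands:
    - [[2, 1, 2], 0, 36]
    - [[0, 0, 0], 0, 28]
    - [[0, 0, 0], 0, 22]
    - [[0, 0, 0], 0, 18]
    - [[0, 0, 0], 0, 14]
    - [[0, 0, 0], 0, 8]
    - [[0, 0, 0], 0, 8]
    - [[0, 0, 0], 0, 8]

```text
time_s: 23.52
eef_pos: [0.4781, -0.0516, 0.1081]
eef_rot: [0.0, -0.046, 0.999, -0.0]
wrist_force: [-2.7, -2.1, 4.9]
opening: 0.144
grasp_force: 58.3
```

servo_tool:
  commands:
    - [[-0.1, 5.25, 0], 0.05, 8]
    - [[-0.1, 5.25, 0], 0.05, 8]
    - [[-0.1, 5.25, 0], 0.05, 8]
    - [[-0.1, 5.25, 0], 0.05, 8]
    - [[-0.1, 5.25, 0], 0.05, 8]
    - [[-0.1, 5.25, 0], 0.05, 8]
    - [[-0.1, 5.25, 0], 0.05, 8]
    - [[-0.1, 5.25, 0], 0.05, 8]
    - [[-0.1, 5.25, 0], 0.05, 8]
    - [[-0.1, 5.25, 0], 0.05, 8]

```text
time_s: 24.78
eef_pos: [0.487, -0.0005, 0.1082]
eef_rot: [0.001, 0.204, 0.979, -0.0]
wrist_force: [2.9, -4.8, 0.0]
opening: 0.147
grasp_force: 58.3
```

```bash
python3 - <<'E'
from h import *
o=ctrl.get_obs();print(loc(o['eef_pos']),o['wrist_force'])
post(shot('side','d9'),'d');w=shot('wrist','w9');post(w,'w')
E
```

```text
[-46.8  74.5 108.2] [ 2.92577594 -4.75820985  0.00750206]
d 90
 top [-53.6  91.2 132.4 308.  216. ] all [ 132.5 -200.1   87.8  264.8  157.8]
w 2742
 top [-45.6  75.6 131.2 283.1 336.1] all [-48.   77.  117.1 283.3 309. ]
```

servo_tool:
  commands:
    - [[-0.1, 5.25, 0], 0.05, 8]
    - [[-0.1, 5.25, 0], 0.05, 8]
    - [[-0.1, 5.25, 0], 0.05, 8]
    - [[-0.1, 5.25, 0], 0.05, 8]
    - [[0, 2.1, 0], 0.02, 8]
    - [[0, 0, 0], 0, 8]

```text
time_s: 25.62
eef_pos: [0.4984, 0.0191, 0.1082]
eef_rot: [0.001, 0.309, 0.951, -0.001]
wrist_force: [2.2, -6.6, 0.7]
opening: 0.147
grasp_force: 58.4
```

servo_tool:
  commands:
    - [[0, 1.5, 0], 0.015, 8]
    - [[0, 1.5, 0], 0.015, 8]
    - [[0, 0, 0], 0, 8]
    - [[0, 0, 0], 0, 8]

```text
time_s: 26.12
eef_pos: [0.5001, 0.0214, 0.1082]
eef_rot: [0.001, 0.323, 0.946, -0.001]
wrist_force: [2.9, -6.4, 0.7]
opening: 0.146
grasp_force: 58.4
```

```bash
python3 - <<'E'
from h import *
o=ctrl.get_obs();p=loc(o['eef_pos']);print(p,np.arctan2(p[1]-23.5,45.7-p[0]),o['wrist_force'])
w=shot('wrist','w10');post(w,'w');blobs(w,'w');blobs(shot('scene','s10'),'s')
blobs(load('s7'),'s7')
E
```

```text
[-31.8  95.1 108.2] 0.7458480400235674 [ 2.86480696 -6.44646695  0.68549908]
w 2735
 top [-30.7  95.9 131.2 283.1 336.6] all [-32.7  97.8 117.5 283.1 309.8]
s red 14 [276 250   3   6] [277.3 252.4] z 0.044 [ 72.1 -46.4  44. ]
s red 14 [276 250   3   6] [277.3 252.4] z 0.03 [ 67.6 -39.9  30. ]
s yel 17 [280 256   6   5] [282.8 257.6] z 0.018 [ 88.4 -40.5  18. ]
s7 red 15 [276 250   3   6] [277.2 252.4] z 0.044 [ 72.  -46.7  44. ]
s7 red 15 [276 250   3   6] [277.2 252.4] z 0.03 [ 67.5 -40.2  30. ]
s7 yel 17 [280 256   6   5] [282.8 257.6] z 0.018 [ 88.4 -40.5  18. ]
```

servo_tool:
  commands:
    - [[0, 1, 0], 0.01, 8]
    - [[0, 1, 0], 0.01, 8]
    - [[0, 0, 0], 0, 8]
    - [[0, 0, 0], 0, 8]

```text
time_s: 26.72
eef_pos: [0.5005, 0.0223, 0.1081]
eef_rot: [0.001, 0.332, 0.943, -0.001]
wrist_force: [-1.8, -10.3, 3.7]
opening: 0.147
grasp_force: 58.9
```

servo_tool:
  commands:
    - [[0, 0.7, 0], 0, 8]
    - [[0, 0, 0], 0, 8]
    - [[0, 0, 0], 0, 8]
    - [[0, 0, 0], 0, 8]

```text
time_s: 27.22
eef_pos: [0.5007, 0.0225, 0.1081]
eef_rot: [0.0, 0.332, 0.943, -0.002]
wrist_force: [-2.8, -12.7, 4.6]
opening: 0.144
grasp_force: 59.1
```

```bash
python3 - <<'E'
from h import *
o=ctrl.get_obs();p=loc(o['eef_pos']);print(p,np.arctan2(p[1]-23.5,45.7-p[0]),o['wrist_force'],o['grasp_force'])
blobs(shot('scene','s11'),'s');theta(cy=-.091)
E
```

```text
[-31.1  96.2 108.1] 0.757980286671313 [ -2.78253231 -12.71816916   4.63725787] 59.0524023771286
s red 14 [276 250   3   6] [277.3 252.4] z 0.044 [ 72.1 -46.4  44. ]
s red 14 [276 250   3   6] [277.3 252.4] z 0.03 [ 67.6 -39.9  30. ]
s yel 17 [280 256   6   5] [282.8 257.6] z 0.018 [ 88.4 -40.5  18. ]
side [(-0.05, 73, -10), (0.0, 47, -9), (0.05, 65, -10)]
scene [(-0.05, 83, -8), (0.0, 44, -8), (0.05, 48, -7), (0.1, 66, -3)]
```

The arm is hard on its stop, the force has levelled at 13 N (below the 20 N lock), the carriage hasn't moved and the lever is locked. Handing in.

```bash
python3 -c "
from bench import ctrl
print(ctrl.hand_in())"
```

```text
the job is handed in; nothing more can be done
None
```

I handed the job in with the blue arm held against its stop by the gripper on the orange post, the lever fully back and the carriage locked about 2 mm short of the yellow mark (it settled into the nearest rib gap); the pinch slipped off the lever ball twice, so I threw it with shut fingers, and no score came back.

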